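Bed a gearbox mount foot in the sloping drill jig

ROBOT

A 6-joint arm with a two-finger parallel gripper is mounted at the origin on the work surface. World frame = base frame: x ahead of the robot, y to its left, z up, the work surface at z = 0. Lengths are in mm, angles in rad, forces in N, time in s.
With the tool pointing down it reaches from about 375 to 825 mm from the base axis. Payload 5.5 kg.
Tool frame: the origin (TCP) lies on the front face of the gripper's body, between the roots of the fingers; the fingertips stand 73 mm ahead of it and the grasp point (between the pads) lies 54 mm ahead of it (robot.finger_overhang is the distance from the TCP to the fingertips, in mm); z points along the fingers, y is the direction in which the jaws open and shut (so a half turn about z gives the same grasp; the last joint's range is limited). The gripper opens to 85 mm and grips with 20 to 120 N. Pads are 22 mm wide; open, the fingers measure 114 mm over their backs; the gripper's body (76 mm by 85 mm) begins 54 mm behind the grasp point. The pads swing forward as they close: fully open they stand 13 mm farther back than shut.
Start: joints at [-1.347, 0.314, -0.047, 1.21, 0, 1.571], TCP at [133.159, -585.033, 303.899] pointing down, gripper open.
Joint ranges: [-2.67, 2.67], [-0.69, 1.73], [-1.03, 1.25], [-2.08, 2.16], [-1.42, 1.45], [-3.14, 3.14]. Speed limits (rad/s): [2.39, 2.39, 3.01, 3.14, 3.14, 3.14].

INTERFACE

Orientations are given as a rotation vector (axis times angle).
In Python, from bench import robot gives the robot as it stands.
- The arm moves only by the shell command python3 -m crank 'ROWS' [FORCE]. ROWS is JSON, a list of rows, each a list of 5 numbers: the shift along the tool's x, y, z in m, then the turn about the tool's z in rad, then the closure, from 0 (fully open) to 1 (shut). In form: [[x, y, z, turn, grip], ...]. A call has 1 to 20 rows; each row is the pose to reach, as a shift and turn from the pose measured when the call began, along the tool's axes at that moment; what a row does not reach only later rows make up. A row lasts 1/12 s, in which the tool goes at most 41.7 mm and 7.16 degrees, less where a joint would pass 70% of its speed; a pose out of reach is approached as far as the arm can. A call with a gripper value outside its range is refused whole. The fingers move at their own pace and stop on an object; FORCE is the grip in N (left out, the last holds). Time passes only in rows, so rows that repeat a pose let the fingers close. It gives the time, the measured TCP pose, the force and the opening at its end, in the units of the state.
- robot.read_state(): the state, without advancing time (a new reading comes with each control period).
- robot.get_image(name): name is "side" or "top" or "wrist"; returns the picture (384x512x3 uint8, red, green, blue); there is no depth.
- robot.camera_info(name): a dict with "fx", "fy", "cx", "cy" (pixels), "T" (4x4, takes a point from camera to world coordinates). Camera axes: x right, y down, z forward; pixel columns grow to the right and rows downward; lengths in mm; the calibration is good to about 2 mm. The wrist camera is an equidistant fisheye: a pixel r from the principal point sees the ray r / f radians off the axis. A picture is of the moment at which its call begins: read the wrist's pose just before it. camera_info takes no time and is no camera call; for the wrist camera it gives the pose at the moment of the call.
- robot.close_job(): hands the job in, once; it reports no verdict.
The state is a dict: "time_s": time; "joint_positions": joint angles; "joint_velocities": joint speeds; "joint_torque": joint torques, N m; "position": TCP position; "ee_rot": TCP orientation; "contact_force": force on the tool from outside, world axes, zero at the start; "moment": the same for the moment, N m; "grip_width": finger opening in mm.
Only numpy, scipy, OpenCV 4.12 (cv2) and the standard library are available. Lean on these libraries where they do the work, as an engineer would, in place of code of your own. Each camera call takes 0.05 s, during which the arm holds its last target.

TASK

Set the cast mount foot flat on the sloping bed of the jig, its long side along the long rail, and let go so that it slides down towards the low corner. Then press it gently but positively into that corner until it bears on the rail and the end stop at the same moment, and leave it there, flat and fully home against both. Never force it against the stops or slam it down, and leave the other things on the bench alone.

Things in the scene. Friction and masses are not known exactly. Their poses are not given: they have to be found in the camera images.
- mount_foot: Cast aluminium mount foot: base plate 100 (x) x 80 (y) x 14 mm, with an upright square boss, 24 x 24 mm in plan and 30 mm tall, in the middle of its top (44 mm tall in all), faces parallel to the plate edges; 0.26 to 0.44 kg. Lies flat on the bench, boss up. Origin: centre of the underside; x along the 100 mm side, z up through the boss. Either way round (half turn about z) is right in the jig.
- bed: Flat steel bed of the jig, tilted 25 degrees. Origin: on its surface at the low locating corner where the stops' inner faces meet, 58 mm above the bench. z: normal, out of the surface. x: along the long rail, y: along the end stop, both away from the corner and uphill (17 to 18 degrees). Surface: x -20 to 195, y -20 to 165 mm. Fully home, the foot has its origin at x 50, y 40, z 0 mm.
- rail: Long rail fixed on the bed: rigid aluminium bar 165 mm long, 14 mm wide, standing 18 mm above the bed, from x = 15 to 180 mm in the bed's frame; inner face at y = 0. Same origin and axes as the bed. Sliding friction on bed and stops is 0.2 to 0.4, unknown: a foot let go higher up slides down until it meets a stop, then often hangs there, short of the other one or slightly askew.
- end_stop: End stop fixed on the bed: rigid aluminium bar 110 mm long, 14 mm wide, standing 18 mm above the bed, from y = 15 to 125 mm in the bed's frame; inner face at x = 0. Same origin and axes as the bed. The foot counts as pressed home when it bears on both stops at once with more than 3 N each (its own weight gives 1 to 2 N at most); over 30 N on a stop is too much.
- jig: The fixed jig as a whole, with bed and stops: dark base plate 240 x 220 x 12 mm standing on the bench. Origin: centre of the base's underside, z up. The bed's low corner lies towards -x, -y of it; the highest corner of the bed, about 165 mm above the bench, towards +x, +y.
- flange: bystander: round cast flange, 90 mm across, with a round boss 36 mm across, 35 mm tall. Leave it alone. Origin: about the centre of its underside.
- hub: bystander: dark steel wheel hub, 124 mm across, 45 mm tall. Leave it alone. Origin: about the centre of its underside.
- wrench: bystander: steel wrench lying flat, about 170 mm long, near the middle of the bench. Leave it alone. Origin: about the centre of its underside.
- offcut: bystander: timber offcut 60 x 200 x 35 mm. Leave it alone. Origin: about the centre of its underside.
- bush: bystander: black rubber bush ring, 52 mm across, 30 mm tall. Leave it alone. Origin: about the centre of its underside.
- jar: bystander: clear jar with a steel cap, 64 mm across, 85 mm tall. Leave it alone. Origin: about the centre of its underside.
- screwdriver: bystander: screwdriver with a black handle, 200 mm long, lying flat. Leave it alone. Origin: about the centre of its underside.
Not all that is in view belongs to the job. Leave any orange look-alike of the mount_foot alone.

How it is judged:
By the outcome, as a careful person would: the job done as asked, in the order asked, and still so for the second after the job is handed in, with the robot touching nothing.
It also fails if it takes over 54 s, if anything falls off the work surface, if the arm or the gripper's body presses on something with over 40 N, if the wrist force passes 120 N, or if a joint passes its speed limit or range.

## Working session

There is one attempt and no reset: what is moved stays moved. The work goes in short steps, Python scripts to look and compute and a shell command to move; the robot and the scene stay as the last step left them, time stands still between calls to the robot, and variables do not carry over. Pictures are saved under pics/ and viewed, and the job is handed in when it is done.

```bash
ls; mkdir -p pics; python3 - <<'E'
from bench import robot
import cv2,numpy as np
s=robot.read_state()
for k,v in s.items(): print(k,np.round(v,3))
for n in ["top","side","wrist"]:
    c=robot.camera_info(n); print(n,c["fx"],c["fy"],c["cx"],c["cy"],np.round(c["T"],3).tolist())
    cv2.imwrite(f"pics/{n}0.png",robot.get_image(n)[:,:,::-1])
E
```

```text
pics
time_s 0.0
joint_positions [-1.347  0.314 -0.048  1.21  -0.     1.571]
joint_velocities [ 0.001  0.002  0.001 -0.001 -0.001 -0.   ]
joint_torque [-0.0000e+00 -5.3959e+01  3.3975e+01  1.9000e-02 -0.0000e+00 -0.0000e+00]
position [ 133.044 -584.6    303.043]
ee_rot [-3.12  -0.351  0.   ]
contact_force [ 0.462  0.11  -0.142]
moment [-0.039  0.001 -0.015]
grip_width 85.425
top 486.77502705596066 486.77502705596066 255.30965177215884 189.19534160554642 [[0.011, -0.985, 0.171, 319.341], [-1.0, -0.011, 0.0, -83.265], [0.001, -0.171, -0.985, 1445.777], [0.0, 0.0, 0.0, 1.0]]
side 372.94478370196606 372.94478370196606 255.61730467762888 191.00947696178562 [[0.999, -0.035, 0.036, 508.438], [-0.049, -0.51, 0.859, -1031.798], [-0.012, -0.86, -0.511, 632.747], [0.0, 0.0, 0.0, 1.0]]
wrist 297.3186396354542 297.3186396354542 255.12572391653754 190.76864382519906 [[0.222, -0.935, -0.277, 203.905], [-0.975, -0.213, -0.062, -569.468], [-0.001, 0.284, -0.959, 373.75], [0.0, 0.0, 0.0, 1.0]]
```

View pics/top0.png

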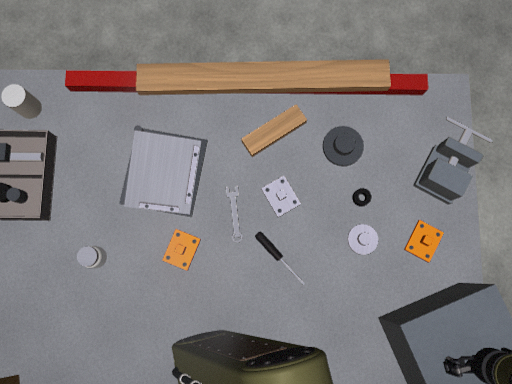

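View pics/side0.png

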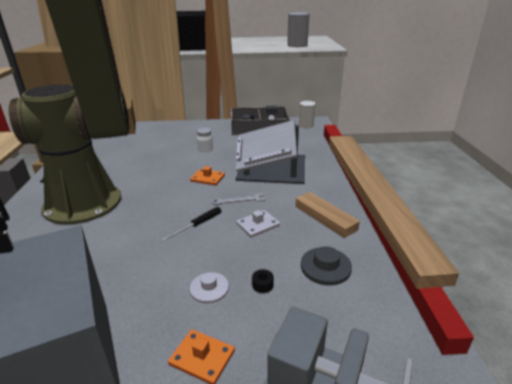

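View pics/wrist0.png

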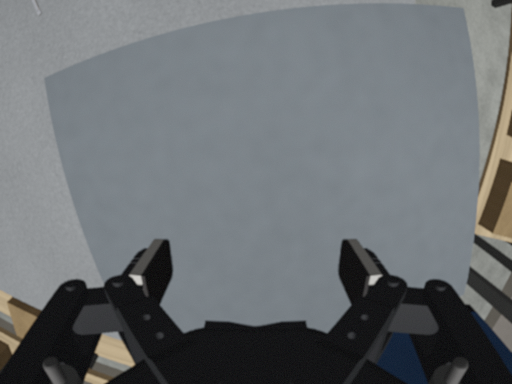

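The top view shows the grey foot at about (281,196). The jig is at about (165,170), with its low corner at the lower right, about (192,210). The rail runs up the right side and the end stop along the bottom, so bed x ≈ world +x and bed y ≈ world +y. I'll zoom in and measure.

```bash
cat > h.py <<'E'
import numpy as np,cv2
from bench import robot
def ray(n,u,v,c=None):
    c=c or robot.camera_info(n); T=np.array(c["T"])
    a=(u-c["cx"])/c["fx"]; b=(v-c["cy"])/c["fy"]
    if n=="wrist":
        r=np.hypot(a,b); d=np.array([a/r*np.sin(r),b/r*np.sin(r),np.cos(r)]) if r>1e-9 else np.array([0,0,1.])
    else: d=np.array([a,b,1.])
    return T[:3,3],T[:3,:3]@d
def onz(n,u,v,z,c=None):
    o,d=ray(n,u,v,c); return o+d*(z-o[2])/d[2]
def proj(n,P,c=None):
    c=c or robot.camera_info(n); T=np.array(c["T"]); p=T[:3,:3].T@(np.array(P)-T[:3,3])
    if n=="wrist":
        q=np.hypot(p[0],p[1]); r=np.arctan2(q,p[2]); return np.array([c["cx"]+c["fx"]*r*p[0]/q,c["cy"]+c["fy"]*r*p[1]/q])
    return np.array([c["cx"]+c["fx"]*p[0]/p[2],c["cy"]+c["fy"]*p[1]/p[2]])
def bedframe(O,yaw,g=45):
    # bed tilted 25deg; x,y axes: rotate about horizontal axis perp. to uphill direction (g deg from bed x in-plane)
    t=np.radians(25)
    up=np.radians(g); 
    # in-plane axes: e_up=(cos t along uphill, sin t), e_con horizontal
    E=np.array([np.cos(t),0,np.sin(t)]);C=np.array([0,1,0.]);N=np.array([-np.sin(t),0,np.cos(t)])
    x=np.cos(up)*E-np.sin(up)*C; y=np.sin(up)*E+np.cos(up)*C
    R=np.stack([x,y,N],1)
    a=np.arctan2(x[1],x[0]); w=yaw-a
    Z=np.array([[np.cos(w),-np.sin(w),0],[np.sin(w),np.cos(w),0],[0,0,1]])
    return Z@R,np.array(O)
E
python3 - <<'E'
from h import *
im=cv2.imread("pics/top0.png")
cv2.imwrite("pics/topz1.png",cv2.resize(im[115:225,110:310],(800,440),interpolation=cv2.INTER_CUBIC))
im=cv2.imread("pics/side0.png")
cv2.imwrite("pics/sidez1.png",cv2.resize(im[110:250,180:330],(643,600),interpolation=cv2.INTER_CUBIC))
for p in [(281,196)]: print(onz("top",*p,14))
print(onz("top",192,210,58),onz("top",165,170,100))
E
```

```text
[ 547.98029807 -159.4022102    14.        ]
[497.40435512  98.44630911  58.        ] [604.95908501 172.95773108 100.        ]
```

View pics/topz1.png

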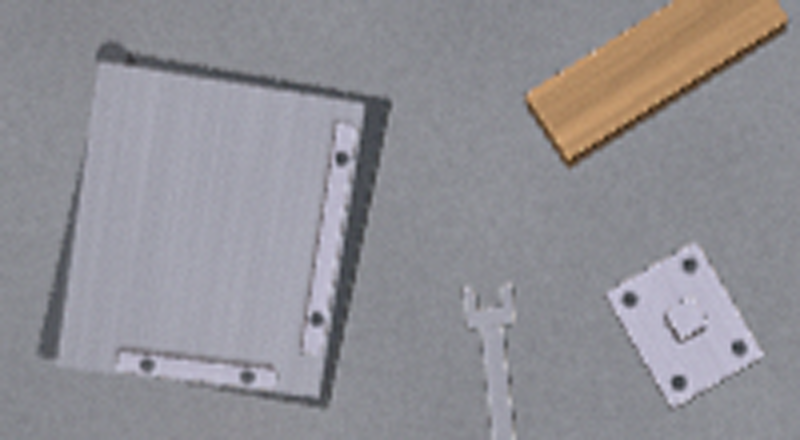

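View pics/sidez1.png

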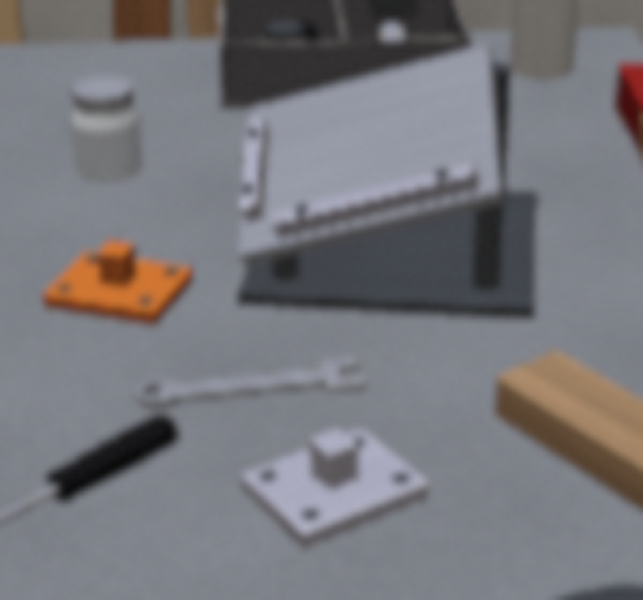

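```bash
python3 - <<'E'
from h import *
im=cv2.imread("pics/top0.png"); g=im[115:225,110:310].astype(int)
# foot mask: bright vs bench
hsv=cv2.cvtColor(im,cv2.COLOR_BGR2HSV)
m=((im.min(2)>150)).astype(np.uint8); m[:, :255]=0; m[:,310:]=0; m[:170]=0; m[220:]=0
m=cv2.morphologyEx(m,cv2.MORPH_CLOSE,np.ones((5,5),np.uint8))
cs,_=cv2.findContours(m,cv2.RETR_EXTERNAL,cv2.CHAIN_APPROX_NONE)
c=max(cs,key=cv2.contourArea)
P=np.array([onz("top",*p[0],14)[:2] for p in c],np.float32)
print("foot",cv2.contourArea(c),cv2.minAreaRect(P))
bx=np.array([onz("top",110+u/4,115+v/4,z) for u,v,z in [(385,98,12),(325,405,12),(40,355,12)]]);print("base",bx.round(1).tolist(), np.degrees(np.arctan2(*(bx[0]-bx[1])[[1,0]])),np.linalg.norm(bx[0]-bx[1]),np.linalg.norm(bx[2]-bx[1]))
yaw=np.arctan2(*(bx[0]-bx[1])[[1,0]])
R,_=bedframe([0,0,0],yaw)
C=[(-20,-20,327,400),(195,-20,363,103),(-20,165,52,365),(195,165,97,62)]
for x,y,u,v in C:
    d=R@[x,y,0]; q=onz("top",110+u/4,115+v/4,58+d[2]); print(x,y,(q-d).round(1), d[2].round(1))
E
```

```text
foot 837.0 ((549.993408203125, -158.28884887695312), (100.68788146972656, 79.39832305908203), 30.390365600585938)
base [[719.8, 68.3, 12.0], [484.6, 106.1, 12.0], [519.6, 319.1, 12.0]] -9.12954507721047 238.21419098678214 215.8606577493626
-20 -20 [504.4 116.3  58. ] -12.0
195 -20 [506.  121.9  58. ] 52.3
-20 165 [509.5 125.1  58. ] 43.3
195 165 [506.7 121.3  58. ] 107.6
```

```bash
python3 -m crank '[[0.25,-0.16,0.0,-0.5,0],[0.25,-0.16,0.0,-0.5,0],[0.25,-0.16,0.0,-0.5,0],[0.25,-0.16,0.0,-0.5,0],[0.25,-0.16,0.0,-0.5,0],[0.25,-0.16,0.0,-0.5,0],[0.501,-0.324,0.08,-1.093,0],[0.501,-0.324,0.08,-1.093,0],[0.501,-0.324,0.08,-1.093,0],[0.501,-0.324,0.08,-1.093,0],[0.501,-0.324,0.08,-1.093,0],[0.501,-0.324,0.08,-1.093,0],[0.501,-0.324,0.08,-1.093,0],[0.501,-0.324,0.08,-1.093,0],[0.501,-0.324,0.08,-1.093,0],[0.501,-0.324,0.08,-1.093,0],[0.501,-0.324,0.08,-1.093,0]]'
python3 - <<'E'
from h import *
c=robot.camera_info("wrist"); s=robot.read_state()
im=robot.get_image("wrist")[:,:,::-1]; cv2.imwrite("pics/w1.png",im)
import pickle; pickle.dump(c,open("w1.pkl","wb"))
print(s["position"],s["ee_rot"],s["joint_positions"])
E
```

```text
time_s: 1.57
position: [549.8, -156.4, 222.8]
ee_rot: [-2.481, -1.924, 0.001]
contact_force: [-0.0, -0.3, -0.8]
grip_width: 85.5
[ 549.78821221 -156.36065781  222.76877003] [-2.48053887e+00 -1.92393087e+00  1.20703648e-03] [-2.77445453e-01  3.06804408e-01 -2.45661289e-01  1.02071311e+00
  7.96224507e-04  1.54476408e+00]
```

View pics/w1.png

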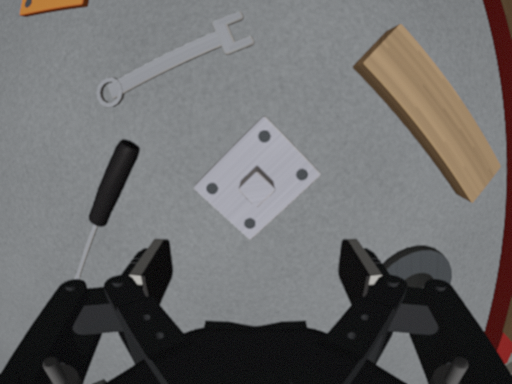

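The wrist view shows the foot centred, with plate corners at about (265,117), (320,174), (249,239) and (194,187), and the boss at (257,185). I'll measure it here.

```bash
cat > foot.py <<'E'
from h import *
def measure(im,c,z=14,box=(150,80,360,260),thr=150):
    m=(im.min(2)>thr).astype(np.uint8); k=np.zeros_like(m);x0,y0,x1,y1=box;k[y0:y1,x0:x1]=1;m*=k
    m=cv2.morphologyEx(m,cv2.MORPH_OPEN,np.ones((5,5),np.uint8))
    cs,_=cv2.findContours(m,cv2.RETR_EXTERNAL,cv2.CHAIN_APPROX_NONE);q=max(cs,key=cv2.contourArea)
    P=np.array([onz("wrist",*p[0],z,c)[:2] for p in q],np.float32)
    return cv2.minAreaRect(P),q
E
python3 - <<'E'
from foot import *
import pickle
c=pickle.load(open("w1.pkl","rb")); im=cv2.imread("pics/w1.png")
for t in(140,150,160):
    print(t,measure(im,c,thr=t)[0])
s=robot.read_state(); 
from scipy.spatial.transform import Rotation as Rn
R=Rn.from_rotvec(s["ee_rot"]).as_matrix();print(R.round(3), np.degrees(np.arctan2(R[1,0],R[0,0])))
# boss top outline
print([onz("wrist",u,v,44,c).round(1).tolist() for u,v in[(257,173),(275,184),(258,205),(240,190)]])
E
cat > z.py <<'E'
import cv2,sys
im=cv2.imread(sys.argv[1]);x0,y0,x1,y1=map(int,sys.argv[3:7]);f=min(800/(x1-x0),600/(y1-y0))
cv2.imwrite(sys.argv[2],cv2.resize(im[y0:y1,x0:x1],None,fx=f,fy=f,interpolation=cv2.INTER_CUBIC));print(f)
E
python3 z.py pics/w1.png pics/w1z.png 180 105 340 225
```

```text
140 ((550.8259887695312, -158.01458740234375), (100.9727554321289, 80.49188995361328), 30.7615909576416)
150 ((550.8904418945312, -158.00582885742188), (99.59431457519531, 78.99568176269531), 30.520984649658203)
160 ((551.0582885742188, -157.829345703125), (98.44669342041016, 77.83969116210938), 30.62705421447754)
[[ 0.25   0.968 -0.002]
 [ 0.968 -0.25   0.001]
 [ 0.001 -0.002 -1.   ]] 75.50160155849329
[[555.1, -143.5, 44.0], [567.8, -156.9, 44.0], [548.7, -172.0, 44.0], [536.9, -154.6, 44.0]]
5.0
```

View pics/w1z.png

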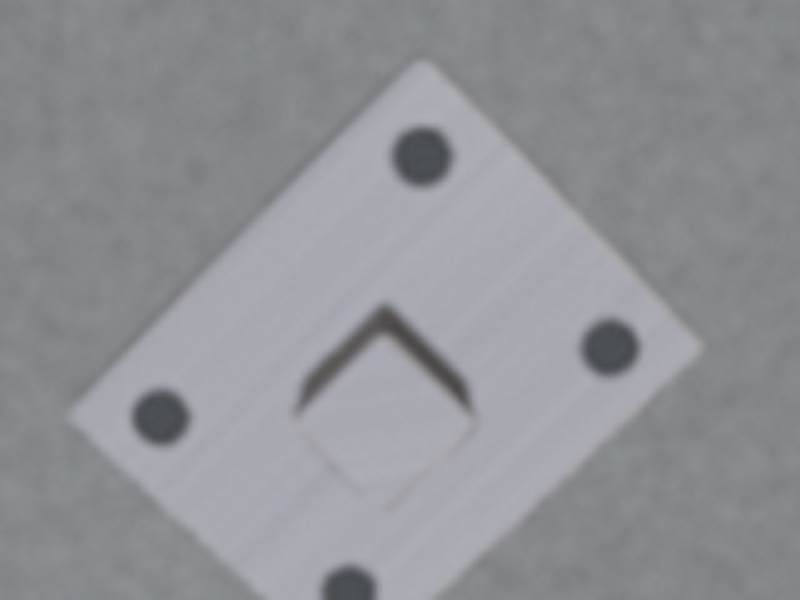

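```bash
python3 -m crank '[[-0.001,0.0015,0.04,0,0],[-0.001,0.0015,0.08,0,0],[-0.001,0.0015,0.11,0,0],[-0.001,0.0015,0.128,0,0],[-0.001,0.0015,0.128,0,0.2],[-0.001,0.0015,0.128,0,0.4],[-0.001,0.0015,0.128,0,0.6],[-0.001,0.0015,0.128,0,0.8],[-0.001,0.0015,0.128,0,1],[-0.001,0.0015,0.128,0,1],[-0.001,0.0015,0.128,0,1],[-0.001,0.0015,0.128,0,1],[-0.001,0.0015,0.128,0,1]]' 40
python3 - <<'E'
from h import *
cv2.imwrite("pics/w2.png",robot.get_image("wrist")[:,:,::-1])
E
```

```text
time_s: 2.7
position: [551.5, -159.2, 97.7]
ee_rot: [2.483, 1.922, 0.001]
contact_force: [-1.7, -0.8, 6.2]
grip_width: 30.6
```

View pics/w2.png

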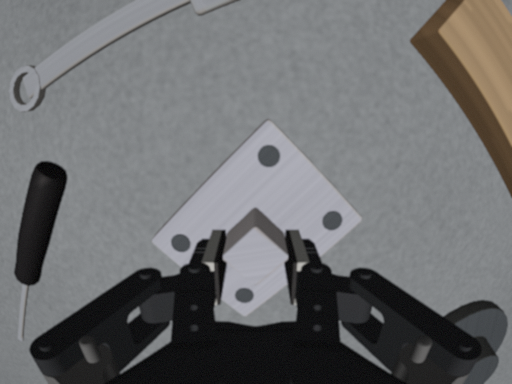

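```bash
python3 -m crank '[[0,0,-0.01,0,1],[0,0,-0.03,0,1],[0,0,-0.06,0,1],[0,0,-0.1,0,1],[0,0,-0.14,0,1],[0,0,-0.18,0,1],[0,0,-0.2,0,1],[0,0,-0.2,0,1],[0,0,-0.2,0,1]]'
python3 - <<'E'
from h import *
cv2.imwrite("pics/w3.png",robot.get_image("wrist")[:,:,::-1])
cv2.imwrite("pics/s3.png",robot.get_image("side")[:,:,::-1])
E
python3 z.py pics/s3.png pics/s3z.png 190 90 330 230
```

```text
time_s: 3.5
position: [551.8, -159.2, 299.7]
ee_rot: [2.481, 1.92, 0.005]
contact_force: [-0.2, 0.2, -4.6]
grip_width: 30.8
4.285714285714286
```

View pics/w3.png

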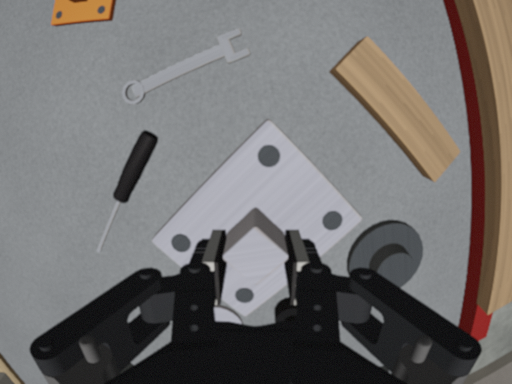

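View pics/s3z.png

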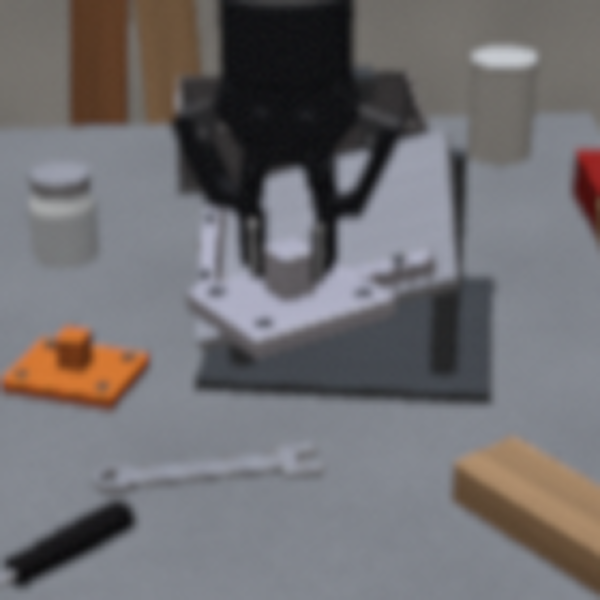

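```bash
python3 z.py pics/top0.png pics/t0a.png 115 120 215 195 ; python3 z.py pics/top0.png pics/t0b.png 115 165 215 225; python3 z.py pics/side0.png pics/s0b.png 225 110 315 190
```

```text
8.0
8.0
7.5
```

View pics/t0a.png

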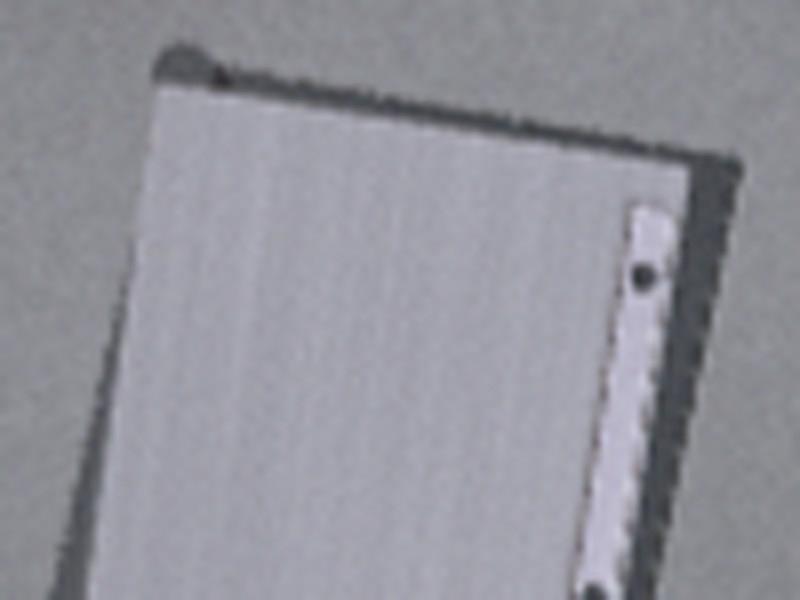

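View pics/t0b.png

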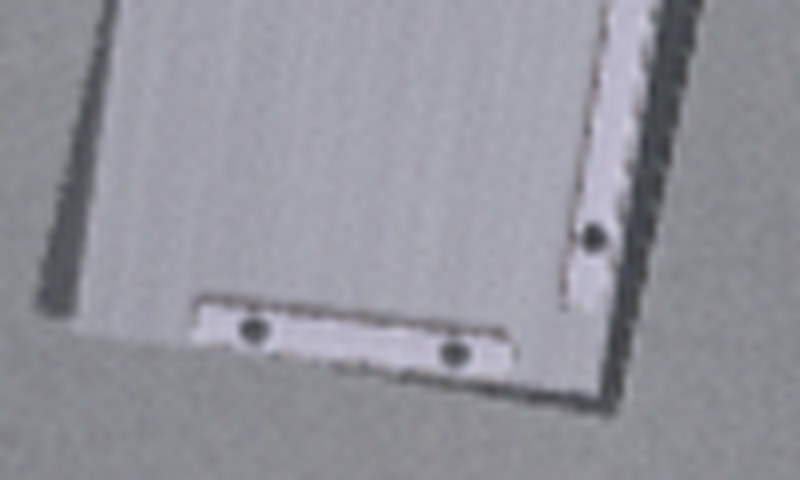

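View pics/s0b.png

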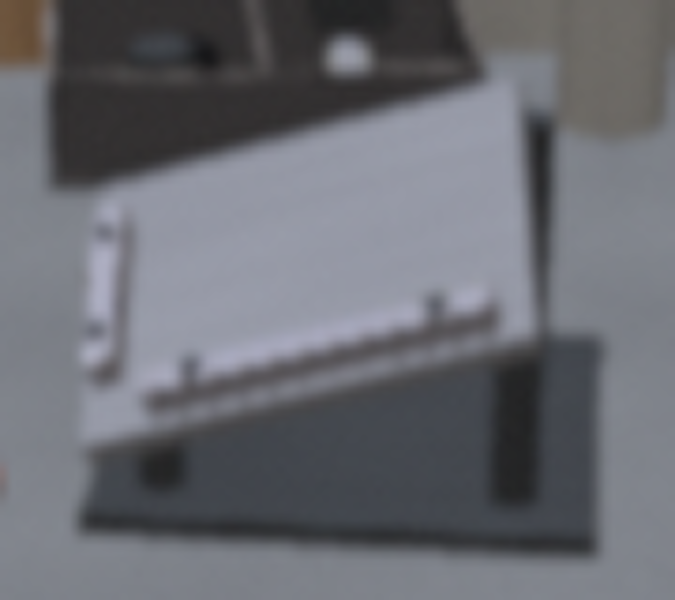

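```bash
python3 - <<'E'
from foot import *
from scipy.optimize import least_squares
ct,cs=robot.camera_info("top"),robot.camera_info("side")
A=lambda u,v:(115+u/8,120+v/8)
B=lambda u,v:(115+u/8,165+v/8)
S=lambda u,v:(225+u/7.5,110+v/7.5)
T=[((195,165,0),A(155,85)),((195,-20,0),A(690,165)),((-20,165,0),B(75,325)),((-20,-20,0),B(605,398)),((180,0,18),A(630,203)),((15,0,18),B(568,303)),((0,125,18),B(195,303)),((0,15,18),B(510,337))]
Sd=[((195,165,0),S(512,80)),((195,-20,0),S(543,350)),((-20,165,0),S(100,185)),((-20,-20,0),S(90,445))]
def res(p,s,full=False):
    R,O=bedframe([p[0],p[1],58],p[2],45)
    r=[]
    if 't' in s: r+=[(proj("top",O+R@np.array(P),ct)-np.array(q))/.34 for P,q in T]
    if 's' in s: r+=[(proj("side",O+R@np.array(P),cs)-np.array(q))/.35 for P,q in Sd]
    return np.array(r) if full else np.ravel(r)
for s in("t","s","ts"):
    f=least_squares(res,[506,121,-.18],args=(s,),loss="soft_l1"); print(s,f.x[:2].round(1),np.degrees(f.x[2]).round(2)); print(res(f.x,s,True).round(1).tolist())
p=f.x;R,O=bedframe([p[0],p[1],58],p[2]);print(R.round(4), "home",(O+R@[50,40,0]).round(1),"uphill az",np.degrees(np.arctan2(-R[1,2],-R[0,2])))
# foot in tool frame, from w3
E
python3 z.py pics/w3.png pics/w3z.png 140 110 380 290
```

```text
t [506.7 121.9] -9.42
[[0.1, -1.0], [-0.4, -0.1], [-0.8, 3.9], [-2.4, -1.6], [1.5, -0.1], [-1.4, 0.0], [1.6, 0.1], [2.1, 0.9]]
s [510.2 116.2] -9.27
[[2.4, -1.8], [0.1, -4.7], [-0.0, 0.7], [-2.7, 1.6]]
ts [507.2 121.6] -9.46
[[0.6, -1.6], [-0.0, -0.6], [-0.5, 3.3], [-2.1, -2.1], [1.9, -0.6], [-1.1, -0.5], [1.9, -0.4], [2.4, 0.4], [-0.1, -3.1], [-3.3, -6.4], [-2.0, -0.8], [-5.3, -0.5]]
[[ 0.9413  0.0637 -0.3314]
 [-0.1568  0.9522 -0.2623]
 [ 0.2988  0.2988  0.9063]] home [556.8 151.8  84.9] uphill az 38.35742971945522
3.3333333333333335
```

View pics/w3z.png

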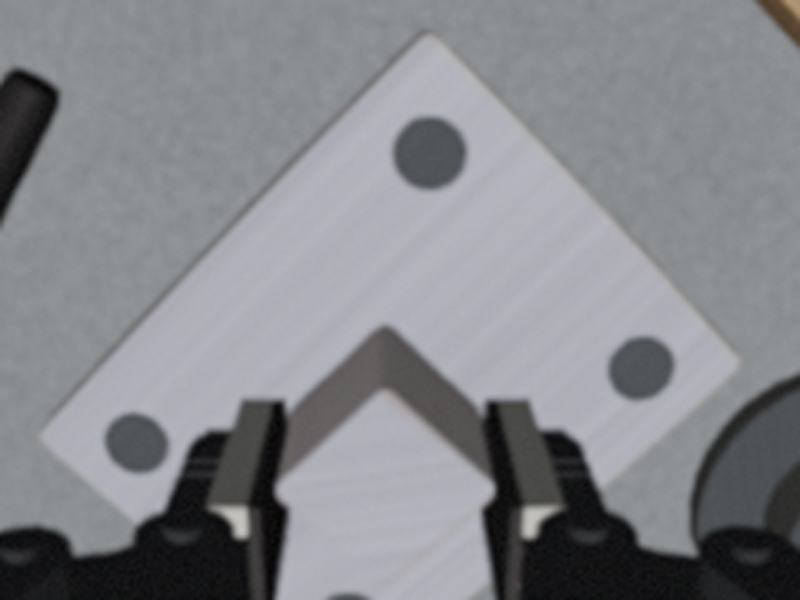

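```bash
python3 - <<'E'
from h import *
from scipy.spatial.transform import Rotation as Rn
s=robot.read_state(); c=robot.camera_info("wrist")
q=[onz("wrist",140+u/3.3333,110+v/3.3333,216,c) for u,v in [(428,30),(38,436),(740,362)]]
d=q[1]-q[0];e=q[2]-q[0];print(np.linalg.norm(d[:2]),np.degrees(np.arctan2(d[1],d[0])),np.linalg.norm(e[:2]),np.degrees(np.arctan2(e[1],e[0])),"centre",((q[1]+q[2])/2).round(1))
R,O=bedframe([507,121.6,58],np.radians(-9.46)); up=np.array([-R[0,2],-R[1,2],0]);up/=np.linalg.norm(up)
fin=O+R@[70,60,35]+[0,0,62.7]; con=fin+8.8*up+[0,0,30.4]; pre=con+[0,0,25]
T=Rn.from_rotvec(s["ee_rot"]).as_matrix()
for n,p in dict(fin=fin,con=con,pre=pre).items(): print(n,p.round(1),"shift",(T.T@(p-s["position"])).round(1))
print(np.degrees(np.arctan2(T[1,0],T[0,0])))
E
```

```text
96.29098395847218 -149.21620072787402 76.92097732231964 -59.42876480305628 centre [ 551.7 -155.9  216. ]
fin [565.1 158.6 191.3] shift [311. -65. 105.]
con [572.  164.  221.7] shift [318.  -59.7  74.6]
pre [572.  164.  246.7] shift [318.  -59.7  49.6]
75.49275534903444
```

```bash
python3 -m crank '[[0.01,-0.002,0,0.03,1],[0.035,-0.006,0,0.09,1],[0.065,-0.012,0,0.15,1],[0.095,-0.018,0,0.21,1],[0.13,-0.024,0,0.28,1],[0.16,-0.03,0,0.34,1],[0.19,-0.036,0,0.4,1],[0.225,-0.042,0.01,0.46,1],[0.255,-0.048,0.02,0.52,1],[0.285,-0.054,0.03,0.58,1],[0.305,-0.058,0.04,0.63,1],[0.315,-0.06,0.05,0.65,1],[0.318,-0.06,0.05,0.65,1],[0.318,-0.06,0.05,0.65,1],[0.318,-0.06,0.05,0.65,1]]'
python3 - <<'E'
from h import *
for n in["wrist","side","top"]: cv2.imwrite(f"pics/{n}4.png",robot.get_image(n)[:,:,::-1])
s=robot.read_state();print(s["contact_force"],s["joint_positions"].round(2))
E
python3 z.py pics/side4.png pics/s4z.png 190 60 330 190
python3 z.py pics/top4.png pics/t4z.png 100 100 260 220
```

```text
time_s: 4.85
position: [571.3, 163.4, 245.5]
ee_rot: [2.968, 1.03, -0.004]
contact_force: [-0.5, -1.3, -3.8]
grip_width: 30.9
[ 0.30783572  0.14564936 -2.91017601] [ 0.28  0.33 -0.15  1.09 -0.    2.75]
4.615384615384615
5.0
```

View pics/wrist4.png

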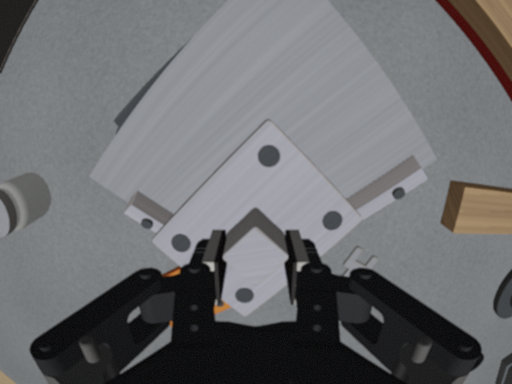

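View pics/s4z.png

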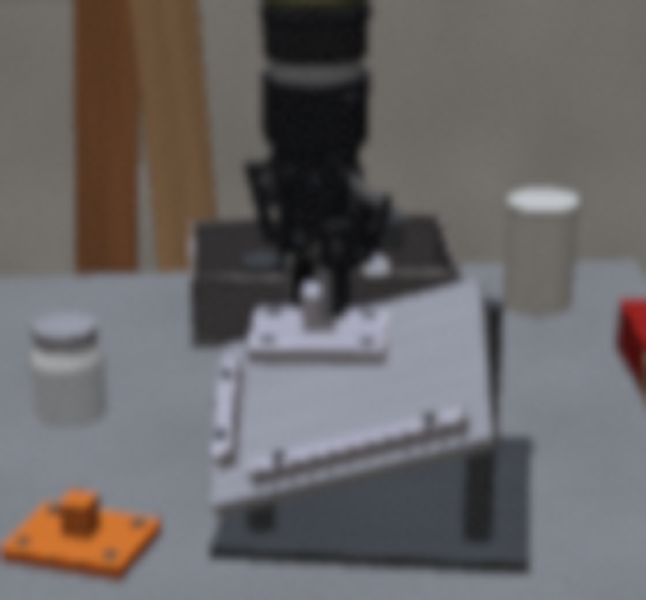

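View pics/t4z.png

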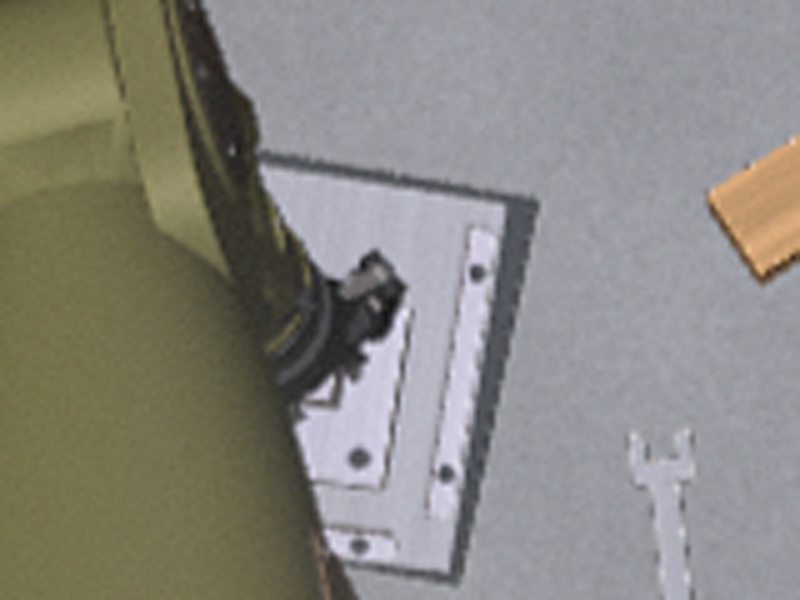

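The wrist, side and top views all show the foot held level over the bed, with its edges parallel to the stops and the tool's x pointing uphill. I'll lower it to contact, then let it pivot.

```bash
python3 -m crank '[[0,0,0.006,0,1],[0,0,0.012,0,1],[0,0,0.016,0,1],[0,0,0.018,0,1],[0,0,0.018,0,1]]' 25; python3 -m crank '[[0,0,0.003,0,1],[0,0,0.006,0,1],[0,0,0.006,0,1]]';  python3 -m crank '[[0,0,0.003,0,1],[-0.001,0,0.006,0,1],[-0.001,0,0.006,0,1]]'
```

```text
time_s: 5.42
position: [571.5, 162.8, 227.8]
ee_rot: [2.969, 1.027, -0.003]
contact_force: [0.3, -0.5, -2.8]
grip_width: 31.0
time_s: 5.67
position: [571.2, 162.7, 221.1]
ee_rot: [-2.969, -1.028, 0.004]
contact_force: [-0.5, -0.6, -4.1]
grip_width: 30.8
time_s: 5.92
position: [570.2, 162.0, 214.8]
ee_rot: [2.969, 1.027, -0.005]
contact_force: [-1.5, -1.0, 0.3]
grip_width: 30.6
```

```bash
python3 -m crank '[[-0.001,0,0.003,0,1],[-0.002,0,0.006,0,1],[-0.002,0,0.006,0,1]]'; python3 -m crank '[[-0.001,0,0.003,0,1],[-0.002,0,0.006,0,1],[-0.002,0,0.006,0,1]]'
python3 - <<'E'
from h import *
for n in["wrist","side"]: cv2.imwrite(f"pics/{n}5.png",robot.get_image(n)[:,:,::-1])
E
python3 z.py pics/side5.png pics/s5z.png 190 60 330 190
```

```text
time_s: 6.17
position: [568.1, 160.4, 208.5]
ee_rot: [2.969, 1.027, -0.006]
contact_force: [-2.9, -1.7, 1.7]
grip_width: 31.0
time_s: 6.42
position: [566.3, 159.0, 201.8]
ee_rot: [2.969, 1.027, -0.006]
contact_force: [-1.7, -1.8, 0.6]
grip_width: 30.7
4.615384615384615
```

View pics/wrist5.png

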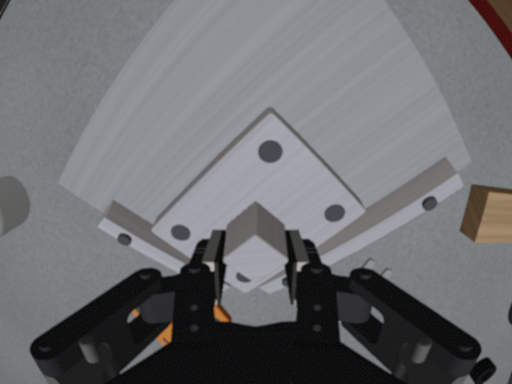

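View pics/s5z.png

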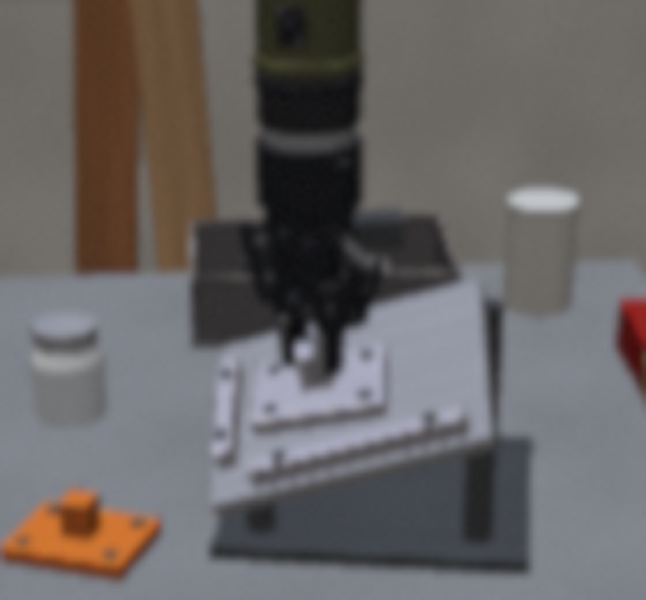

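The foot is pivoting about the jaws just as planned, so I'll carry on until it lies flat.

```bash
python3 -m crank '[[0,0,0.003,0,1],[-0.001,0,0.006,0,1],[-0.001,0,0.006,0,1]]'; python3 -m crank '[[0,0,0.002,0,1],[-0.001,0,0.004,0,1],[-0.001,0,0.004,0,1]]';python3 -m crank '[[0,0,0.001,0,1],[0,0,0.002,0,1],[0,0,0.002,0,1]]'
python3 - <<'E'
from h import *
for n in["wrist","side"]: cv2.imwrite(f"pics/{n}6.png",robot.get_image(n)[:,:,::-1])
E
python3 z.py pics/side6.png pics/s6z.png 190 60 330 190
```

```text
time_s: 6.77
position: [565.6, 158.5, 195.6]
ee_rot: [2.969, 1.027, -0.006]
contact_force: [-1.0, -1.0, 1.2]
grip_width: 30.9
time_s: 7.02
position: [564.8, 157.9, 191.2]
ee_rot: [2.969, 1.027, -0.006]
contact_force: [-0.9, -1.9, 1.0]
grip_width: 30.8
time_s: 7.27
position: [564.7, 157.9, 190.2]
ee_rot: [2.969, 1.027, -0.006]
contact_force: [-5.1, -1.5, 8.8]
grip_width: 30.9
4.615384615384615
```

View pics/wrist6.png

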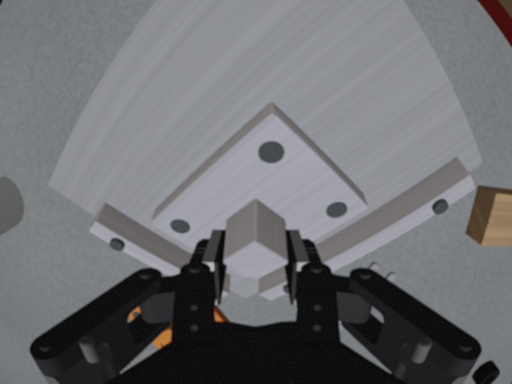

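View pics/s6z.png

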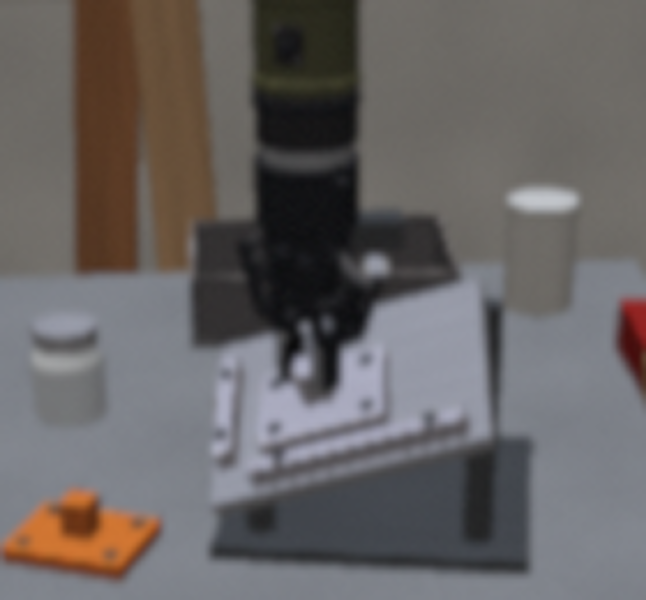

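The wrist force rose by about 13 N along the bed normal, and the pictures show the foot flat, parallel to the rail and clear of both stops. I'll let go.

```bash
python3 -m crank '[[0,0,-0.0005,0,0.8],[0,0,-0.0005,0,0.3],[0,0,-0.0005,0,0],[0,0,-0.0005,0,0],[0,0,-0.0005,0,0],[0,0,-0.0005,0,0],[0,0,-0.0005,0,0],[0,0,-0.0005,0,0]]'
python3 - <<'E'
from h import *
for n in["wrist","side"]: cv2.imwrite(f"pics/{n}7.png",robot.get_image(n)[:,:,::-1])
E
python3 z.py pics/side7.png pics/s7z.png 190 60 330 190
```

```text
time_s: 8.03
position: [564.7, 157.9, 190.6]
ee_rot: [2.969, 1.027, -0.006]
contact_force: [-0.3, -0.1, -0.0]
grip_width: 85.8
4.615384615384615
```

View pics/wrist7.png

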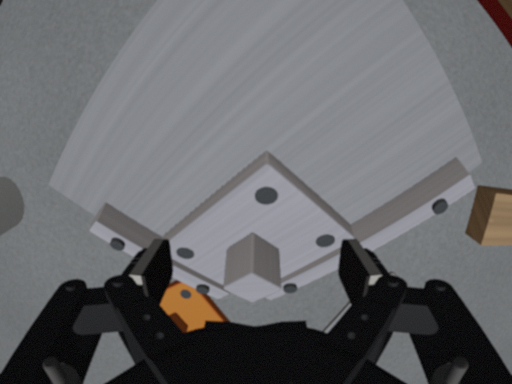

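View pics/s7z.png

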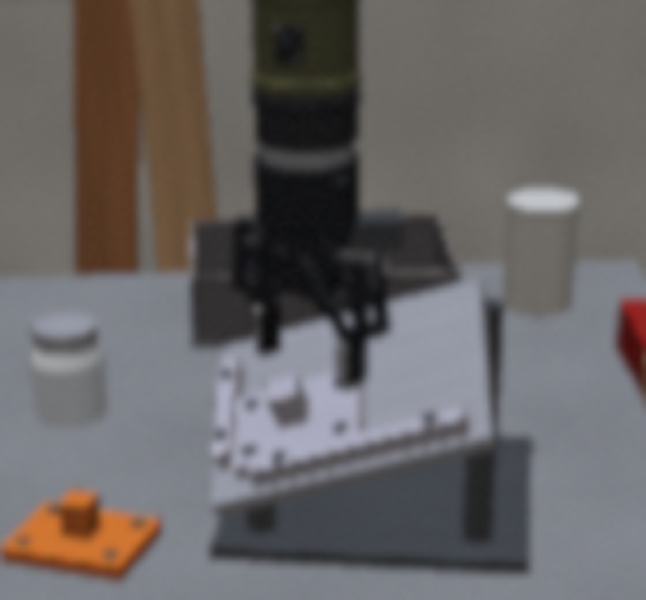

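The side and wrist views show that the foot slid down onto the rail and close to the end stop. I'll zoom in to measure the remaining gaps and the boss position relative to the jaws.

```bash
python3 z.py pics/wrist7.png pics/w7a.png 80 140 280 290;python3 z.py pics/wrist7.png pics/w7b.png 240 140 490 310
```

```text
4.0
3.2
```

View pics/w7a.png

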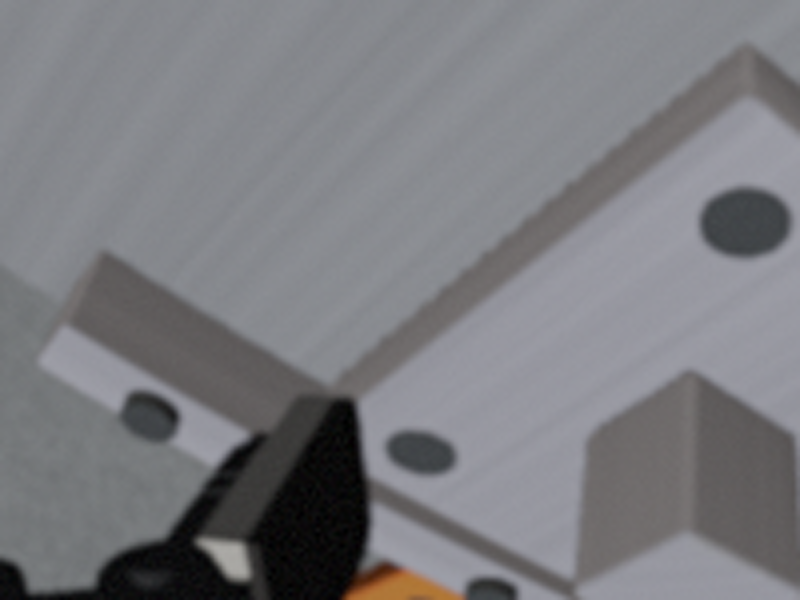

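View pics/w7b.png

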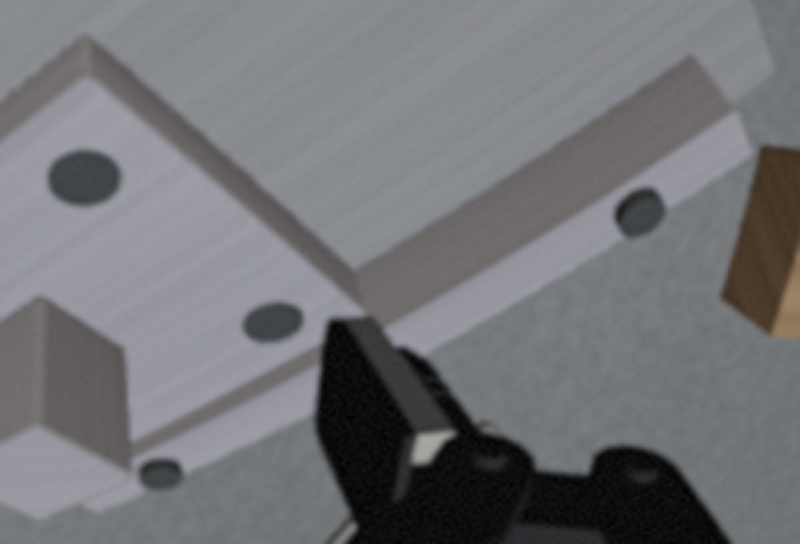

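```bash
python3 - <<'E'
from h import *
from scipy.spatial.transform import Rotation as Rn
s=robot.read_state(); c=robot.camera_info("wrist"); T=Rn.from_rotvec(s["ee_rot"]).as_matrix()
R,O=bedframe([507,121.6,58],np.radians(-9.46))
def onb(u,v,z):
    o,d=ray("wrist",u,v,c); o=R.T@(o-O);d=R.T@d; return o+d*(z-o[2])/d[2]
for n,u,v,z in [("stop end 0,125",106,203,0),("rail end 180,0",456.2,157.8,0),("foot uphill top 100,80",267,163.75,14),("foot uphill bot 100,80,0",267,151.5,0),("boss base 62,52",252.5,232.5,14),("boss top 62,52",252.5,272.5,44),("foot right bot 100,0",240+357/3.2,140+270/3.2,0),("foot left bot 0,80",80+335/4,140+388/4,0)]:
    b=onb(u,v,z); w=O+R@b; print(n,b.round(1),"tool",(T.T@(w-s["position"])).round(1))
print(T.round(3))
E
```

```text
stop end 0,125 [  3.  126.3   0. ] tool [ 15.2 -94.5  94. ]
rail end 180,0 [181.5  -1.1   0. ] tool [ 48.6 121.7  78.4]
foot uphill top 100,80 [102.3  82.7  14. ] tool [45.1  6.4 64.5]
foot uphill bot 100,80,0 [100.8  80.4   0. ] tool [48.7  7.  78.3]
boss base 62,52 [62.7 53.2 14. ] tool [ 0.9 -0.5 85.3]
boss top 62,52 [65.8 56.1 44. ] tool [-8.  -0.4 56.4]
foot right bot 100,0 [101.2   0.4   0. ] tool [ -2.1  64.1 102.2]
foot left bot 0,80 [ 3.6 80.5  0. ] tool [-13.7 -61.5 107.6]
[[ 0.786  0.618 -0.003]
 [ 0.618 -0.786 -0.001]
 [-0.003 -0.001 -1.   ]]
```

The boss is 0.5 mm off the jaw centreline, and the foot lies within about 1 mm of home. I'll move 25 mm downhill to straddle the boss, grip it softly, then press along the slope.

```bash
python3 -m crank '[[-0.006,-0.0005,0,0,0],[-0.014,-0.0005,0.003,0,0],[-0.021,-0.0005,0.006,0,0],[-0.025,-0.0005,0.009,0,0],[-0.025,-0.0005,0.01,0,0],[-0.025,-0.0005,0.01,0,0]]' 20
python3 - <<'E'
from h import *
cv2.imwrite("pics/w8.png",robot.get_image("wrist")[:,:,::-1])
E
```

```text
time_s: 8.63
position: [544.1, 142.4, 180.3]
ee_rot: [-2.969, -1.026, 0.007]
contact_force: [-0.3, -0.6, 0.4]
grip_width: 85.3
```

View pics/w8.png

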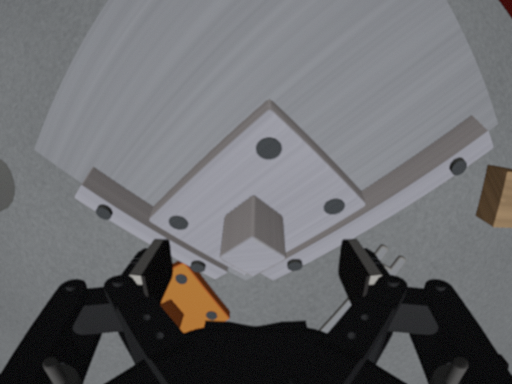

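```bash
python3 -m crank '[[0.001,-0.001,0,0,0.2],[0.001,-0.001,0,0,0.35],[0.001,-0.001,0,0,0.45],[0.001,-0.001,0,0,0.52]]' 20
python3 - <<'E'
from h import *
cv2.imwrite("pics/w9.png",robot.get_image("wrist")[:,:,::-1])
E
python3 z.py pics/w9.png pics/w9z.png 130 90 380 277
```

```text
time_s: 9.02
position: [544.9, 144.3, 180.7]
ee_rot: [2.969, 1.027, -0.005]
contact_force: [-0.5, -0.2, 0.0]
grip_width: 41.5
3.2
```

View pics/w9z.png

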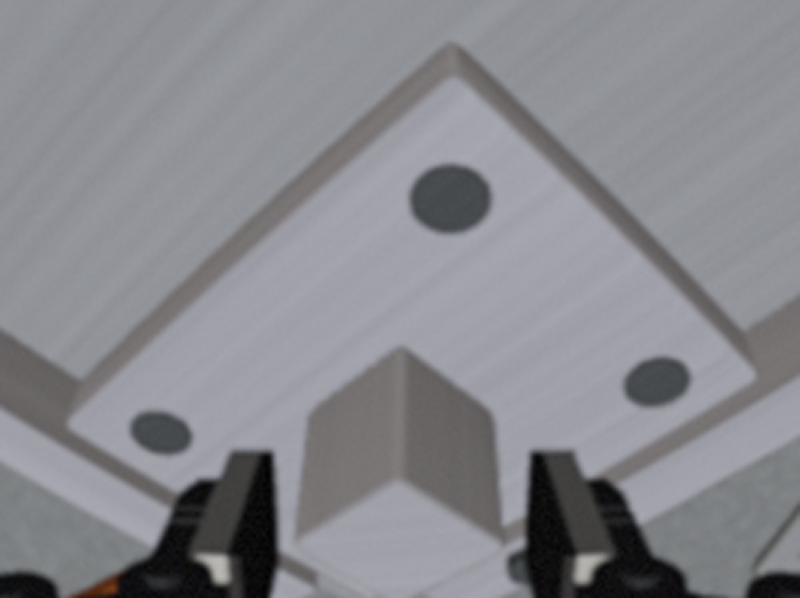

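The boss is centred between the pads (ridge at 401, pad mid-line at 402), so I'll close gently.

```bash
python3 -m crank '[[0,0,0,0,0.56],[0,0,0,0,0.6],[0,0,0,0,0.64],[0,0,0,0,0.68],[0,0,0,0,0.72],[0,0,0,0,0.8],[0,0,0,0,0.8]]' 20
python3 -m crank '[[-0.0005,0,0.0002,0,0.8],[-0.0005,0,0.0002,0,0.8]]' 20
```

```text
time_s: 9.65
position: [544.8, 144.5, 180.9]
ee_rot: [-2.968, -1.027, 0.005]
contact_force: [-2.6, 2.7, 6.0]
grip_width: 32.2
time_s: 9.82
position: [544.7, 144.4, 180.9]
ee_rot: [-2.968, -1.027, 0.004]
contact_force: [0.0, 2.3, 3.7]
grip_width: 31.8
```

```bash
python3 -m crank '[[-0.0005,0,0.0002,0,0.8],[-0.001,0,0.0004,0,0.8],[-0.001,0,0.0004,0,0.8]]' 20
python3 -m crank '[[-0.0005,0,0.0002,0,0.8],[-0.001,0,0.0004,0,0.8],[-0.001,0,0.0004,0,0.8]]' 20
```

```text
time_s: 10.07
position: [544.6, 144.3, 180.9]
ee_rot: [-2.967, -1.027, 0.001]
contact_force: [1.4, 4.7, 3.2]
grip_width: 32.2
time_s: 10.32
position: [544.5, 144.2, 180.9]
ee_rot: [-2.966, -1.027, -0.002]
contact_force: [1.3, 5.6, 4.1]
grip_width: 32.2
```

```bash
cat > f.py <<'E'
from h import *
s=robot.read_state();R,O=bedframe([507,121.6,58],np.radians(-9.46))
print("F bed axes",(R.T@np.array(s["contact_force"])).round(1))
E
python3 f.py
python3 -m crank '[[-0.001,-0.0003,0.0004,0,0.8],[-0.002,-0.0006,0.0008,0,0.8],[-0.002,-0.0008,0.0009,0,0.8],[-0.002,-0.0008,0.0009,0,0.8]]' 20; python3 f.py
```

```text
F bed axes [1.6 6.6 1.9]
time_s: 10.65
position: [544.2, 144.1, 180.9]
ee_rot: [-2.966, -1.027, -0.009]
contact_force: [4.3, 5.8, 4.8]
grip_width: 31.8
F bed axes [4.6 7.3 1.4]
```

```bash
python3 -m crank '[[-0.002,-0.0008,0.0009,0,0.8],[-0.003,-0.0012,0.0013,0,0.8],[-0.0035,-0.0015,0.0016,0,0.8],[-0.0035,-0.0015,0.0016,0,0.8]]' 20; python3 f.py
```

```text
time_s: 10.98
position: [543.6, 144.0, 180.9]
ee_rot: [-2.967, -1.027, -0.02]
contact_force: [7.3, 5.5, 4.4]
grip_width: 32.1
F bed axes [7.3 7.  0.2]
```

```bash
python3 -m crank '[[-0.002,-0.0005,0.002,0,0.8],[-0.003,-0.0005,0.003,0,0.8],[-0.0035,-0.0005,0.0035,0,0.8],[-0.004,-0.0004,0.0038,0,0.8],[-0.004,-0.0004,0.0038,0,0.8]]' 20; python3 f.py
python3 - <<'E'
from h import *
cv2.imwrite("pics/w10.png",robot.get_image("wrist")[:,:,::-1])
E
python3 z.py pics/w10.png pics/w10z.png 80 90 480 330
```

```text
time_s: 11.4
position: [543.3, 143.7, 180.6]
ee_rot: [-2.965, -1.027, -0.034]
contact_force: [1.1, 7.6, 19.6]
grip_width: 32.0
F bed axes [ 5.7 13.2 15.4]
2.0
```

View pics/w10z.png

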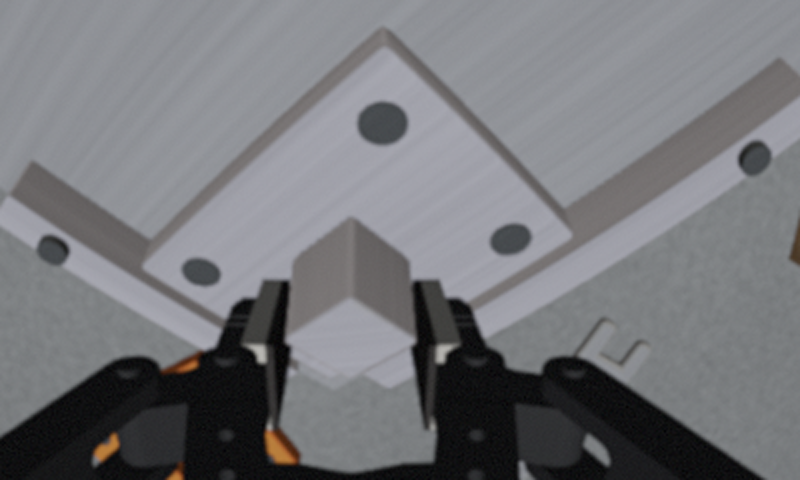

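```bash
python3 -m crank '[[-0.003,-0.002,0.0018,0,0.8],[-0.004,-0.0025,0.0023,0,0.8],[-0.0045,-0.003,0.0026,0,0.8],[-0.0045,-0.003,0.0026,0,0.8]]' 20; python3 f.py
```

```text
time_s: 11.78
position: [542.3, 143.7, 180.8]
ee_rot: [-2.967, -1.027, -0.049]
contact_force: [7.0, 2.3, 10.5]
grip_width: 31.9
F bed axes [9.3 5.8 6.6]
```

```bash
python3 -m crank '[[-0.004,-0.0015,0.002,0,0.8],[-0.005,-0.0017,0.0026,0,0.8],[-0.006,-0.0017,0.003,0,0.8],[-0.006,-0.0017,0.003,0,0.8]]' 20; python3 f.py
python3 -m crank '[[-0.006,-0.0017,0.003,0,0.8],[-0.006,-0.0017,0.003,0,0.8]]' 20; python3 f.py
```

```text
time_s: 12.12
position: [541.5, 143.2, 180.8]
ee_rot: [-2.966, -1.028, -0.068]
contact_force: [8.4, 7.6, 8.6]
grip_width: 32.1
F bed axes [ 9.3 10.4  3.1]
time_s: 12.28
position: [540.7, 142.8, 180.7]
ee_rot: [-2.964, -1.028, -0.087]
contact_force: [8.2, 8.7, 7.2]
grip_width: 32.1
F bed axes [ 8.5 11.   1.5]
```

Now about 9 N on the end stop side and 10 N on the rail side at once. I'll check the seating, then relax and open.

```bash
python3 - <<'E'
from h import *
for n in["wrist","side"]: cv2.imwrite(f"pics/{n}11.png",robot.get_image(n)[:,:,::-1])
E
python3 f.py
python3 z.py pics/wrist11.png pics/w11z.png 80 90 480 330; python3 z.py pics/side11.png pics/s11z.png 210 90 310 175
```

```text
F bed axes [10.3 11.1  3.2]
2.0
7.0588235294117645
```

View pics/w11z.png

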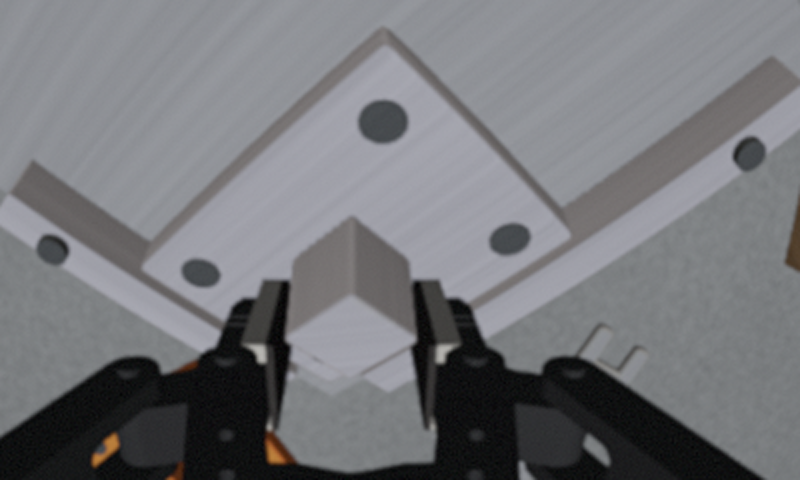

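View pics/s11z.png

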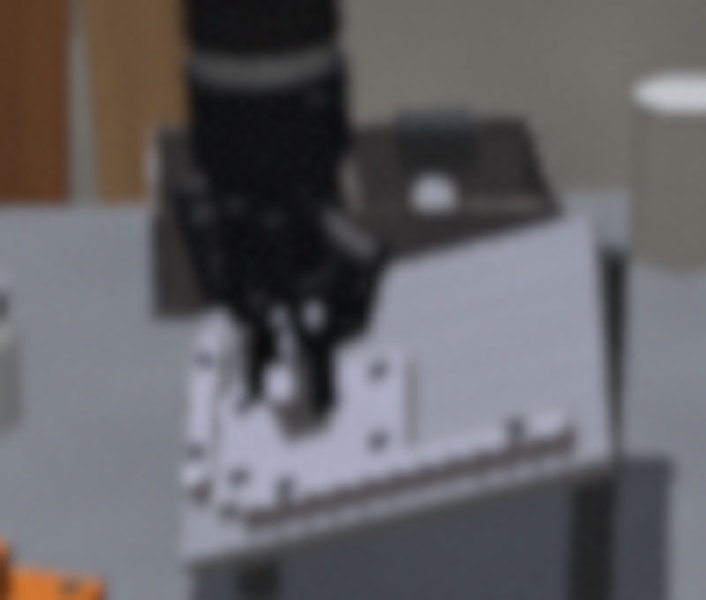

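```bash
python3 -m crank '[[-0.001,0,0.0005,0,0.8],[0,0,0,0,0.8],[0,0,0,0,0.8]]' 20; python3 f.py
python3 -m crank '[[0,0,0,0,0.6],[0,0,0,0,0.5],[0,0,0,0,0.4],[0,0,0,0,0.25],[0,0,0,0,0.1],[0,0,0,0,0],[0,0,0,0,0],[0,0,0,0,0]]'
python3 - <<'E'
from h import *
for n in["wrist"]: cv2.imwrite(f"pics/{n}12.png",robot.get_image(n)[:,:,::-1])
E
```

```text
time_s: 12.63
position: [540.8, 142.9, 180.8]
ee_rot: [-2.964, -1.029, -0.087]
contact_force: [1.6, 4.6, 3.8]
grip_width: 32.1
F bed axes [1.9 5.6 1.7]
time_s: 13.3
position: [540.8, 142.8, 180.8]
ee_rot: [-2.964, -1.028, -0.086]
contact_force: [-0.9, 0.5, -0.7]
grip_width: 85.3
```

View pics/wrist12.png

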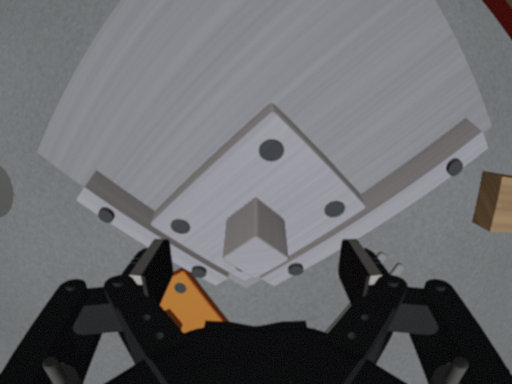

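```bash
python3 -m crank '[[0,0,-0.01,0,0],[0,0,-0.03,0,0],[0,0,-0.06,0,0],[0,0,-0.09,0,0],[0,0,-0.11,0,0],[0,0,-0.12,0,0],[0,0,-0.12,0,0],[0,0,-0.12,0,0]]'
python3 - <<'E'
from h import *
import pickle
pickle.dump(robot.camera_info("wrist"),open("w13.pkl","wb"))
for n in["wrist","side"]: cv2.imwrite(f"pics/{n}13.png",robot.get_image(n)[:,:,::-1])
E
python3 z.py pics/wrist13.png pics/w13z.png 120 110 420 335; python3 z.py pics/side13.png pics/s13z.png 220 110 310 180
```

```text
time_s: 14.02
position: [534.7, 140.4, 300.6]
ee_rot: [-2.964, -1.029, -0.087]
contact_force: [-0.2, -0.1, -0.5]
grip_width: 85.5
2.6666666666666665
8.571428571428571
```

View pics/w13z.png

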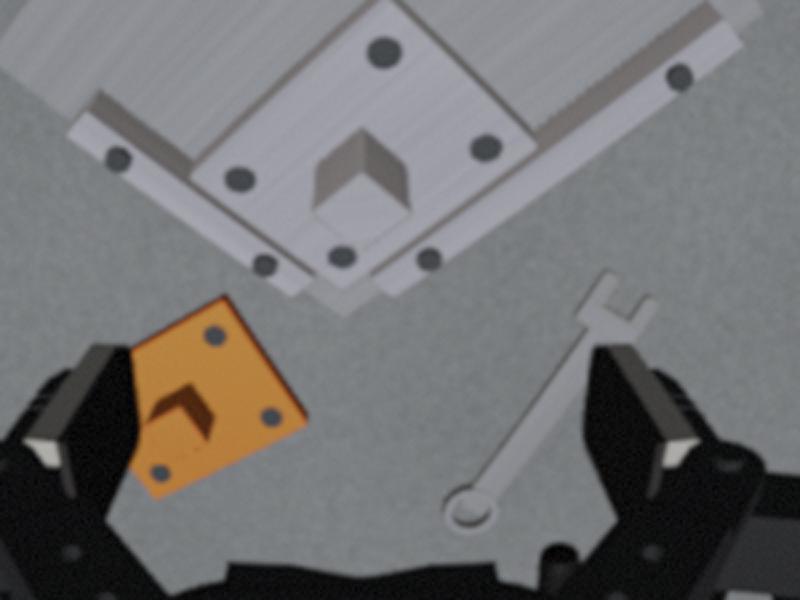

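View pics/s13z.png

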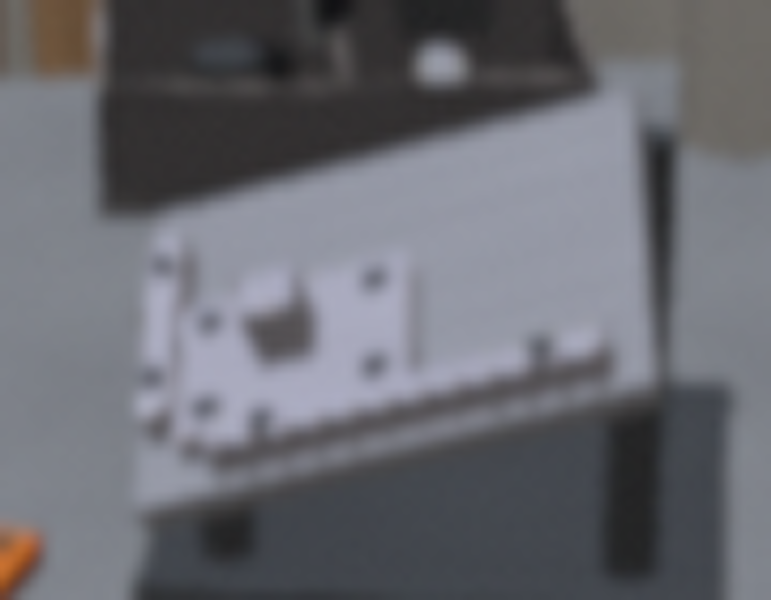

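```bash
python3 - <<'E'
from h import *
import pickle
c=pickle.load(open("w13.pkl","rb"))
R,O=bedframe([507,121.6,58],np.radians(-9.46))
def onb(u,v,z):
    o,d=ray("wrist",120+u/2.6667,110+v/2.6667,c); o=R.T@(o-O);d=R.T@d; return (o+d*(z-o[2])/d[2]).round(1)
for n,u,v,z in [("plate 100,0",538,146,14),("plate 0,80",190,178,14),("plate 0,0",343,288,14),("plate 100,80",386,0,14),("stop 0,125,18",87,112,18),("stop 0,15,18",313,277,18),("rail 15,0,18",372,275,18),("rail 180,0,18",725,18,18),("bed -20-20?",345,315,0)]: print(n,onb(u,v,z))
E
```

```text
plate 100,0 [101.8   3.2  14. ]
plate 0,80 [ 4.3 81.9 14. ]
plate 0,0 [ 4.4  4.3 14. ]
plate 100,80 [101.4  81.   14. ]
stop 0,125,18 [  3.7 126.8  18. ]
stop 0,15,18 [ 3.2 19.4 18. ]
rail 15,0,18 [20.   3.8 18. ]
rail 180,0,18 [181.8   1.2  18. ]
bed -20-20? [-16.2 -17.2   0. ]
```

```bash
python3 - <<'E'
from bench import robot
print(robot.close_job())
E
```

```text
the job is handed in; nothing more can be done
None
```

The mount foot is sitting in the low corner of the jig, and the job was handed in at about 14 s.

**What I did:** I gripped the boss across its diagonal and lowered the foot onto the bed. It tilted between the pads until it lay flat, about 20 mm clear of each stop, with its long side along the rail. I then let go, and it slid down to the corner. After that I took hold of the boss again at 20 N, pressed it into the corner in small steps, relaxed, opened the gripper and backed off upwards.

**Last checks:**
- **Pressing force:** at the end of the press, the wrist force was about 10 N towards the end stop and 11 N towards the rail at the same time. I took the load on each stop from this reading; it was not measured at the stops.
- **Rejected press steps:** the first few steps were too weak or uneven. One put about 15 N into the bed, 13 N towards the rail and only 6 N towards the end stop, so I rebalanced. The highest wrist force I read was about 21 N.
- **Seating:** after release the pictures show the foot flat and square. Measured against the stops, the gaps came out at 0.3 to 0.9 mm. That is about one pixel, so I can't tell them from zero.
- **Disagreement:** the jig position from the side camera alone differed from the top camera by 4 to 6 mm. I used the fit dominated by the top camera, and the contact heights bore it out to within about 5 mm at first touch and 1 mm when flat.
- **Tool tilt:** the tool tilted by about 3 degrees during the press. This had no visible effect on the foot.

The robot is touching nothing, and I saw no sign that any other item had moved.

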